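# Hold the drill guard's hinge leaf in line for the pin

## Task

The yellow guard leaf has toppled on the bench: stand it upright on its steel foot on the bench and let go, so that you can take it by its red grip from above. Then bring its steel knuckle down between the two knuckles on the jamb block until its hole is centred in line with theirs, ready for the hinge pin, and finish still holding it there, upright and still, carried by the gripper alone without leaning on the block. Leave the pin, tools, oil bottle and pulley where they are.

Things in the scene. Friction and masses are not known exactly. Their poses are not given: they have to be found in the camera images.
- leaf_eye (a point): Centre of the 18 mm hole in the loose leaf's bare steel knuckle, 36 mm (x) by 36 mm (z) by 30 mm long (y, along the hole). The knuckle's flat underside, 18 mm below this point, is the leaf's foot. Leaf axes: x across the plate, y along the hole, z up the leaf from foot to grip.
- leaf_grip (a point): Centre of the red grip bar on top of the leaf, 105 mm above leaf_eye along the leaf's z; same axes. The bar is a block 36 mm (x) by 50 mm (y) by 26 mm (z).
- leaf: The loose guard leaf, about 0.3 kg, 136 mm tall: steel knuckle, narrow neck, yellow plate 8 mm thick (x), 50 mm wide (y), from 44 to 112 mm above the foot, red grip bar on top; symmetric. Origin: middle of the foot's underside; axes as leaf_eye. It starts lying flat on a 36 mm side of knuckle and bar (their centres 18 mm up), z level and pointing away from the robot, y level.
- jamb_axis (a point): Middle of the hinge axis on the jamb block, 62 mm above the bench, half-way between two fixed steel knuckles, 36 mm square in section, 24 mm long, 38 mm apart, with 18 mm holes. y runs along the axis (level), z up. Open above and between them; the plate below lies 26 mm down, so the leaf's foot hangs 8 mm clear when the holes line up. The pin is 12 mm thick.
- jamb: Jamb block, fixed to the bench: a cream block 100 mm (x) by 130 mm (y) by 30 mm high, with a steel plate up to 36 mm height and the two steel knuckles up to 80 mm height. Origin at the middle of its underside.
- pin: Brass hinge pin, 12 mm thick, 106 mm long, lying in a low blue tray beyond the middle of the bench; leave it. Origin below its middle.
- hammer: Hammer lying on the left of the bench; leave it. Origin near its middle.
- wrench: Steel wrench lying at the far side, right of the tray; leave it. Origin near its middle.
- oil: Oil bottle, 56 mm wide, 150 mm tall, standing on the left; leave it. Origin under its middle.
- pulley: Aluminium pulley with a stub shaft, 100 mm wide, 70 mm tall, standing on the right; leave it. Origin under its middle.
Mind the look-alikes: they are no part of the job. Leave any green or orange look-alike of the jamb alone.

How it is judged:
On the way:
1. the leaf stands upright on its foot on the bench, let go of (angle between leaf_eye's own z axis and vertical below 0.12 rad and height (world z) of leaf below 0.006 m and height (world z) of leaf_eye below 0.024 m and contact force between the fingers and leaf below 0.1 N and contact force between leaf and jamb below 0.1 N and linear speed of leaf below 0.03 m/s), for 0.3 s.
At the end, for the whole second after the job is handed in: Loose knuckle held between the fixed ones: hole centre within 4 mm of the axis in x and z, 5 mm along it, 0.1 rad; leaf upright within 0.2 rad, still, gripped over 3 N, under 4 N against the jamb block; bystanders within 30 mm of their starts (x of leaf_eye in the frame of jamb_axis between -0.004 and 0.004 m and z of leaf_eye in the frame of jamb_axis between -0.004 and 0.004 m and y of leaf_eye in the frame of jamb_axis between -0.005 and 0.005 m and angle between the y axis of leaf_eye and the y axis of jamb_axis, either way round below 0.1 rad and angle between leaf_eye's own z axis and vertical below 0.2 rad and contact force between the fingers and leaf above 3 N and contact force between leaf and jamb below 4 N and linear speed of leaf below 0.02 m/s and distance of each of hammer, wrench, oil, pulley, pin from where it was at the start of the episode below 0.03 m); the arm keeps its last pose, push and grip.
It fails at once if a bystander (pin, hammer, wrench, oil bottle, pulley) is shoved more than 30 mm or knocked over (distance of any of hammer, wrench, oil, pulley, pin from where it was at the start of the episode above 0.03 m or angle between any of oil, pulley's own z axis and vertical above 0.5 rad).
It also fails if it takes over 61 s, if anything falls off the work surface, if the arm or the gripper's body presses on something with over 40 N, if the wrist force passes 120 N, or if a joint passes its speed limit or range.

## Robot

A 6-joint arm with a two-finger parallel gripper is mounted at the origin on the work surface. World frame = base frame: x ahead of the robot, y to its left, z up, the work surface at z = 0. Lengths are in m, angles in rad, forces in N, time in s.
With the tool pointing down it reaches from about 0.35 to 0.875 m from the base axis. Payload 4.2 kg.
Tool frame: the origin (TCP) lies on the mounting face of the last link; the fingertips stand 173 mm ahead of it and the grasp point (between the pads) lies 155 mm ahead of it (env.finger_overhang is the z of the fingertips in the tool frame, in m); z points along the fingers, x is the direction in which the jaws open and shut, and the axes are right-handed (so a half turn about z gives the same grasp; the last joint's range is limited). The gripper opens to 85 mm and grips with 20 to 120 N. Pads are 22 mm wide; open, the fingers measure 114 mm over their backs; the gripper's body (76 mm by 85 mm) begins 54 mm behind the grasp point. The pads swing forward as they close: fully open they stand 13 mm farther back than shut.
Start: joints at [-0.844, 0.385, 0.008, 0, -1.194, -0.259], TCP at [0.282, -0.558, 0.405] pointing down, gripper open.
Joint ranges: [-3.14, 3.14], [-1.21, 2.06], [-1.07, 1.41], [-3.16, 2.05], [-2.99, -0.16], [-3.1, 3.1]. Speed limits (rad/s): [2.79, 2.79, 3.14, 3.14, 3.14, 3.14].

## Interface

Orientations are given as a rotation vector (axis times angle).
In Python, from workcell import env gives the robot as it stands.
- The arm moves only by the tool jog_arm, never from a script. Its argument "series" is text: rows parted by semicolons, each of 4 numbers parted by spaces: the shift along the tool's x, y, z in mm, then the turn about the tool's z in degrees. A call has 1 to 20 rows; each row shifts and turns the commanded pose from where the row before left it, along the tool's axes as they then stand; what a row does not reach is not made up. A row lasts 1/12 s, in which the tool goes at most 41.7 mm and 7.16 degrees, less where a joint would pass 70% of its speed; a pose out of reach is approached as far as the arm can. A call is refused whole if a number of a shift passes 41.7 or a number of a turn 7.16, either way. A call with a gripper value outside its range is refused whole. "gripper" is the finger opening in mm, from 0 to 85.4, set as the call begins (left out, the last holds). The fingers move at their own pace and stop on an object; the grip force is fixed at half the most. Time passes only in rows, so rows that do not move let the fingers close. It gives the time, the measured TCP pose, the force and the opening at its end, in the units of the state.
- env.get_obs(): the state, without advancing time (a new reading comes with each control period).
- env.camera(name): name is "side" or "top" or "wrist"; returns a dict with "color" (384x512x3 uint8, red, green, blue), "fovy" (degrees; the focal length in pixels is half the picture's height over the tangent of half this angle, whatever the lens; pixels are square), "cx", "cy" (the principal point, pixels), "k1" (the pictures are not rectified: a ray, as slopes to the right and down, at radius r is drawn at 1 + k1 r^2 times it, then the intrinsics apply), "extrinsics" (4x4, takes a point from world to camera coordinates); the wrist camera has in their place "T_tool_cam" (4x4, takes a point from camera to tool coordinates, whose origin is the TCP and whose axes are the tool frame's). Camera axes: x right, y down, z forward; pixel columns grow to the right and rows downward; lengths in m; the calibration is good to about 2 mm. A picture is of the moment at which its call begins: read the wrist's pose just before it. There is no depth.
- env.finish_job(): hands the job in, once; it reports no verdict.
The state is a dict: "clock": time; "joint_positions": joint angles; "joint_velocities": joint speeds; "tau": joint torques, N m; "tcp_pos": TCP position; "eef_rot": TCP orientation; "force": force on the tool from outside, world axes, zero at the start; "moment": the same for the moment, N m; "finger_gap": finger opening in m.
Only numpy, scipy, OpenCV 4.12 (cv2) and the standard library are available. Lean on these libraries where they do the work, as an engineer would, in place of code of your own. Each camera call takes 0.05 s, during which the arm holds its last target. There are 200 camera calls.

## Working session

There is one attempt and no reset: what is moved stays moved. The work goes in short steps, Python scripts to look and compute and a tool call to move; the robot and the scene stay as the last step left them, time stands still between calls to the robot, and variables do not carry over. Pictures are saved under pics/ and viewed, about 8 in all and at most 12, crops included, and the job is handed in when it is done.

Besides the shell and the picture viewer there is one more tool, called in YAML: its name, and indented under it one key for each argument. jog_arm: Moves the arm, as the interface text tells. Its arguments: {"type":"object","properties":{"series":{"type":"string"},"gripper":{"type":"number"}},"required":["series"]}

```bash
mkdir -p pics; ls; cat > h.py <<'E'
import numpy as np, cv2
from workcell import env
from scipy.spatial.transform import Rotation as R
def cam(n):
    o=env.get_obs(); c=env.camera(n)
    if n=='wrist':
        T=np.eye(4);T[:3,:3]=R.from_rotvec(o['eef_rot']).as_matrix();T[:3,3]=o['tcp_pos']
        c['X']=T@np.array(c['T_tool_cam'])
    else: c['X']=np.linalg.inv(np.array(c['extrinsics']))
    f=192/np.tan(np.radians(c['fovy'])/2); c['K']=np.array([[f,0,c['cx']],[0,f,c['cy']],[0,0,1.]])
    return c
def ray(c,uv):
    uv=np.atleast_2d(np.float64(uv))
    p=cv2.undistortPoints(uv.reshape(-1,1,2),c['K'],np.array([c['k1'],0,0,0,0.]))[:,0]
    return c['X'][:3,3],np.c_[p,np.ones(len(p))]@c['X'][:3,:3].T
def onz(c,uv,z):
    o,d=ray(c,uv); return o+d*((z-o[2])/d[:,2])[:,None]
def proj(c,P):
    X=np.linalg.inv(c['X']); P=np.atleast_2d(np.float64(P))
    return cv2.projectPoints(P,cv2.Rodrigues(X[:3,:3])[0],X[:3,3],c['K'],np.array([c['k1'],0,0,0,0.]))[0][:,0]
def tri(c1,u1,c2,u2):
    A=[];b=[]
    for c,u in((c1,u1),(c2,u2)):
        o,d=ray(c,u);d=d[0]/np.linalg.norm(d[0]);M=np.eye(3)-np.outer(d,d);A.append(M);b.append(M@o)
    x=np.linalg.lstsq(np.vstack(A),np.hstack(b),rcond=None); return x[0],np.sqrt(x[1].sum())
def save(c,n,box=None,s=1):
    i=c['color'][...,::-1]
    if box: i=i[box[1]:box[3],box[0]:box[2]]
    cv2.imwrite('pics/%s.png'%n,cv2.resize(i,None,fx=s,fy=s,interpolation=cv2.INTER_CUBIC))
def blob(c,lo,hi,mn=30):
    hsv=cv2.cvtColor(np.ascontiguousarray(c['color']),cv2.COLOR_RGB2HSV)
    m=cv2.inRange(hsv,lo,hi); n,l,s,ce=cv2.connectedComponentsWithStats(m)
    return m,[(s[i].tolist(),ce[i].round(1).tolist()) for i in range(1,n) if s[i,4]>mn]
E
python3 - <<'E'
from h import *
o=env.get_obs();print(o['clock'],o['tcp_pos'],o['eef_rot'],R.from_rotvec(o['eef_rot']).as_matrix().round(3).tolist())
for n in('top','side','wrist'):
    c=cam(n);np.save('pics/%s0.npy'%n,c,allow_pickle=True)
    save(c,n+'0',s=1.5);print(n,c['X'].round(3).tolist(),c['fovy'],c['k1'])
    print('red',blob(c,(0,150,60),(8,255,255))[1]);print('yel',blob(c,(22,150,80),(33,255,255))[1])
E
```

```text
pics
0.0 [ 0.28178569 -0.55764687  0.40362089] [-1.64526949e+00 -2.67405839e+00 -1.66851075e-03] [[-0.451, 0.893, -0.001], [0.893, 0.451, 0.002], [0.002, -0.0, -1.0]]
top [[0.005, -0.994, 0.109, 0.453], [-1.0, -0.005, -0.004, 0.035], [0.005, -0.109, -0.994, 1.14], [0.0, 0.0, 0.0, 1.0]] 57.79150510139371 -0.0015692133011648924
red [([302, 69, 46, 37, 1430], [324.0, 86.3]), ([93, 182, 11, 8, 66], [98.0, 185.8]), ([330, 185, 18, 11, 127], [338.8, 189.8])]
yel [([507, 134, 5, 33, 116], [509.7, 148.5]), ([326, 193, 19, 24, 301], [334.8, 204.7])]
side [[-0.921, 0.236, -0.308, 0.926], [0.389, 0.575, -0.72, 0.886], [0.007, -0.783, -0.621, 0.837], [0.0, 0.0, 0.0, 1.0]] 55.17777734235069 -0.033366584612524695
red [([136, 72, 23, 8, 115], [146.5, 75.3]), ([221, 164, 6, 13, 67], [223.7, 170.0]), ([119, 174, 36, 42, 863], [135.4, 195.3]), ([322, 288, 10, 11, 83], [326.5, 292.7])]
yel [([147, 105, 21, 12, 150], [157.5, 110.9])]
wrist [[-0.45, 0.852, 0.267, 0.214], [0.893, 0.429, 0.136, -0.591], [0.001, 0.299, -0.954, 0.373], [0.0, 0.0, 0.0, 1.0]] 61.02633636807886 -0.05213575189071663
red []
yel []
```

View pics/top0.png

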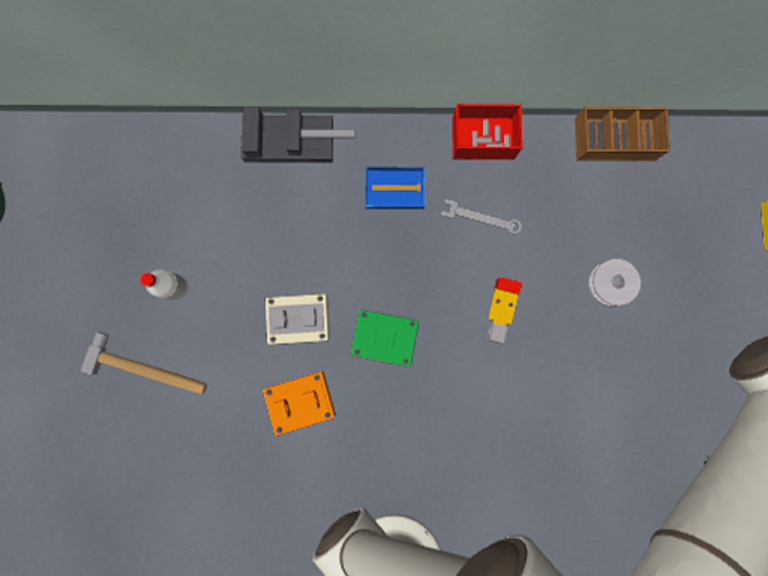

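View pics/side0.png

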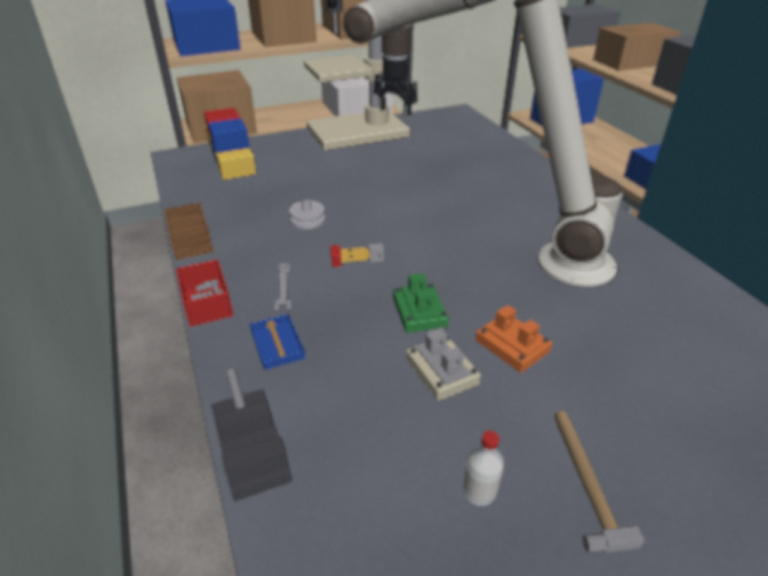

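The top view (1.5x) shows the leaf at about (504,310) with its red bar at (508,284). The cream jamb is at (297,319), next to the green and orange look-alikes. The side view agrees: leaf at (357,254), cream jamb at (443,364).

```bash
python3 - <<'E'
from h import *
t=np.load('pics/top0.npy',allow_pickle=True).item();s=np.load('pics/side0.npy',allow_pickle=True).item()
print('red',tri(t,(338.8,189.8),s,(223.7,170)))
print('yel+red top pts z=.036/.022',onz(t,[(338.8,189.8)],.03),onz(t,[(334.8,204.7)],.022))
m,_=blob(t,(0,0,130),(180,60,255))
print('steel foot ~',onz(t,[(331.5,222)],.036))
# cream
m,b=blob(t,(18,25,180),(34,120,255),100);print('cream',b)
m,bs=blob(s,(18,25,120),(34,120,255),100);print('cream s',bs)
ys,xs=np.where(m[:1]);
m,b=blob(t,(18,25,180),(34,120,255),100)
c=max(cv2.findContours(m[180:250,160:240],0,2)[0],key=cv2.contourArea)+np.array([160,180])
r=cv2.minAreaRect(c);print(r);bp=cv2.boxPoints(r);P=onz(t,bp,.03);print(P.round(4),P.mean(0),np.linalg.norm(np.diff(P,axis=0),axis=1))
E
```

```text
red (array([ 0.58106767, -0.24562323,  0.01918617]), np.float64(0.0008693300743616732))
yel+red top pts z=.036/.022 [[ 0.58038457 -0.24320139  0.03      ]] [[ 0.53290693 -0.23124412  0.022     ]]
steel foot ~ [[ 0.47700353 -0.21632362  0.036     ]]
cream [([177, 196, 41, 34, 512], [197.0, 212.9])]
cream s [([114, 30, 131, 16, 174], [177.3, 38.1]), ([203, 37, 52, 18, 661], [229.2, 44.7]), ([205, 69, 68, 31, 1169], [238.5, 85.3]), ([272, 233, 48, 33, 411], [295.0, 251.7])]
((197.18870544433594, 212.5194549560547), (30.75249671936035, 40.2339973449707), 86.42366790771484)
[[0.5498 0.2783 0.03  ]
 [0.5586 0.15   0.03  ]
 [0.4608 0.1423 0.03  ]
 [0.4523 0.2694 0.03  ]] [0.50537984 0.20998554 0.03      ] [0.12853842 0.09805962 0.12732007]
```

jog_arm:
  series: "16.5 33.5 9 0;16.5 33.5 9 0;16.5 33.5 9 0;16.5 33.5 9 0;16.5 33.5 9 0;16.5 33.5 9 0;16.5 33.5 9 0;16.5 33.5 9 0;16.5 33.5 9 0;16.5 33.5 9 0;16.5 33.5 9 0;0 0 0 7;0 0 0 7;0 0 0 7;0 0 0 7;0 0 0 7;0 0 0 7;0 0 0 0;0 0 0 0"

```text
clock: 1.73
tcp_pos: [0.5288, -0.2296, 0.3054]
eef_rot: [-2.492, -1.912, 0.001]
force: [-0.2, -0.4, -0.3]
finger_gap: 0.0856
```

```bash
cat > w.py <<'E'
from h import *
import sys
c=cam('wrist');n=sys.argv[1];np.save('pics/%s.npy'%n,c,allow_pickle=True);save(c,n,s=1.5)
o=env.get_obs();M=R.from_rotvec(o['eef_rot']).as_matrix();print(o['clock'],o['tcp_pos'],M.round(3).tolist(),o['force'].round(1) if hasattr(o['force'],'round') else o['force'],o['finger_gap'])
for nm,lo,hi in(('red',(0,150,60),(8,255,255)),('yel',(20,120,80),(33,255,255))):
    m,b=blob(c,lo,hi,150);print(nm,b)
    if b:
        k=max(cv2.findContours(m,0,2)[0],key=cv2.contourArea);print(cv2.minAreaRect(k),cv2.boxPoints(cv2.minAreaRect(k)).round(1).tolist())
E
python3 w.py w1
```

```text
1.7833 [ 0.52885027 -0.22964946  0.30551617] [[0.259, 0.966, -0.0], [0.966, -0.259, 0.0], [-0.0, -0.0, -1.0]] [ 0.   0.1 -0.2] 0.0851654021367683
red [([233, 235, 59, 34, 1905], [261.9, 251.8])]
((262.0, 251.5), (57.99999237060547, 32.99999237060547), -0.0) [[233.0, 268.0], [233.0, 235.0], [291.0, 235.0], [291.0, 268.0]]
yel [([230, 151, 63, 84, 4728], [261.5, 192.8])]
((260.9999694824219, 192.49996948242188), (82.99998474121094, 61.99999237060547), 90.0) [[230.0, 151.0], [292.0, 151.0], [292.0, 234.0], [230.0, 234.0]]
```

View pics/w1.png

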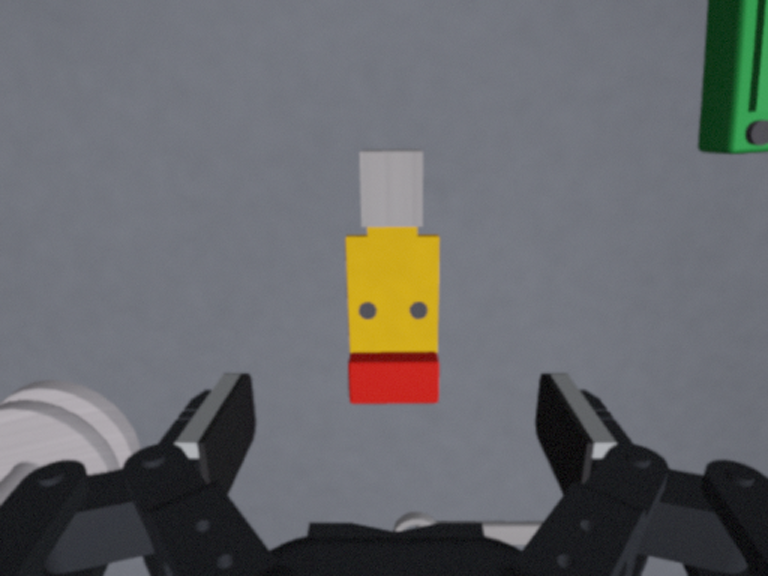

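The leaf lies squared up with the tool. In the 1.5x view, the knuckle is at the top (391,188), the plate spans rows 235–352 and the red bar spans rows 352–403. The jaws are well clear.

```bash
python3 - <<'E'
from h import *
c=np.load('pics/w1.npy',allow_pickle=True).item()
M=np.array([[.259,.966,0],[.966,-.259,0],[0,0,-1]]);t=np.array([.52885,-.22965,.3055])
for nm,uv,z in(('bar far L',(233,268.5),.036),('bar far R',(292,268.5),.036),('bar near L',(233,238),.036),('knuckle near L',(239.5,100.5),.036),('knuckle near R',(282,100.5),.036)):
    P=onz(c,[uv],z)[0];print(nm,P.round(4),'tool',((P-t)@M*1000).round(1))
# height: red bar centre rays from wrist and top
T=np.load('pics/top0.npy',allow_pickle=True).item()
print(tri(c,(262,253),T,(338.8,189.8)))
E
```

```text
bar far L [ 0.5864 -0.2705  0.036 ] tool [-24.6  66.2 269.5]
bar far R [ 0.5992 -0.2231  0.036 ] tool [ 24.6  66.2 269.5]
bar near L [ 0.5596 -0.2625  0.036 ] tool [-23.7  38.2 269.5]
knuckle near L [ 0.4582 -0.2274  0.036 ] tool [-16.1 -68.8 269.5]
knuckle near R [ 0.4661 -0.1983  0.036 ] tool [ 14.  -68.7 269.5]
(array([ 0.58029711, -0.24328028,  0.03241752]), np.float64(0.0009701523827379025))
```

jog_arm:
  series: "0 31.5 0 0;0 31.5 0 0;0 0 40 0;0 0 40 0;0 0 30 0;0 0 10 0;0 0 0 0;0 0 0 0"

```text
clock: 2.45
tcp_pos: [0.5904, -0.2464, 0.1865]
eef_rot: [2.493, 1.91, 0.0]
force: [-0.5, 0.7, 0.7]
finger_gap: 0.0852
```

jog_arm:
  series: "0 0 0 0;0 0 0 0;0 0 0 0;0 0 0 0;0 0 0 0;0 0 0 0;0 0 0 0;0 0 0 0;0 0 0 0"
  gripper: 48

```text
clock: 3.2
tcp_pos: [0.5904, -0.2463, 0.1883]
eef_rot: [2.492, 1.907, 0.004]
force: [-1.4, 0.2, 6.2]
finger_gap: 0.0488
```

jog_arm:
  series: "0 0 -10 0;0 0 -15 0;0 0 -20 0;0 0 -20 0;0 0 0 0;0 0 0 0"

```text
clock: 3.7
tcp_pos: [0.5897, -0.2461, 0.2516]
eef_rot: [2.495, 1.907, 0.004]
force: [-0.4, -0.6, -5.3]
finger_gap: 0.0487
```

```bash
python3 w.py w2; python3 - <<'E'
from h import *
s=cam('side');save(s,'s2',(180,110,300,200),6)
E
```

```text
3.75 [ 0.58907963 -0.24592807  0.25006497] [[0.263, 0.965, -0.001], [0.965, -0.263, 0.001], [0.001, -0.001, -1.0]] [-0.2 -0.3 -4.6] 0.04891800304905886
red [([204, 214, 119, 68, 7434], [263.4, 247.2])]
((263.15411376953125, 247.32119750976562), (65.37769317626953, 118.42415618896484), 88.93909454345703) [[203.3000030517578, 215.6999969482422], [321.79998779296875, 213.5], [323.0, 278.8999938964844], [204.60000610351562, 281.1000061035156]]
yel [([198, 33, 125, 183, 19403], [261.2, 125.1])]
((261.10009765625, 123.40556335449219), (181.26522827148438, 124.23796844482422), 88.93909454345703) [[197.3000030517578, 33.900001525878906], [321.5, 31.600000381469727], [324.8999938964844, 212.89999389648438], [200.6999969482422, 215.1999969482422]]
```

View pics/s2.png

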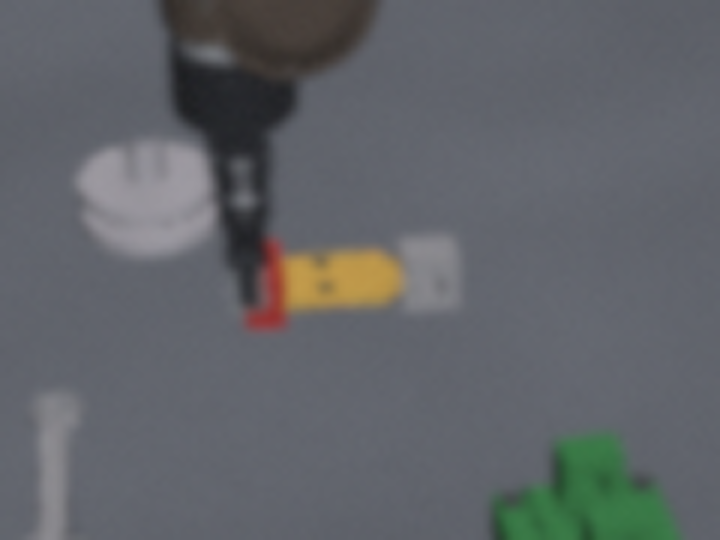

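The leaf is held level by the bar, with no droop. I'll slacken the grip a little at a time so the foot swings down.

jog_arm:
  series: "0 0 0 0;0 0 0 0;0 0 0 0"
  gripper: 49

```text
clock: 4.05
tcp_pos: [0.5895, -0.2461, 0.2495]
eef_rot: [-2.494, -1.907, 0.002]
force: [-0.5, 0.8, -3.8]
finger_gap: 0.049
```

```bash
python3 w.py w3
```

```text
4.1 [ 0.58959461 -0.24614347  0.24976639] [[0.262, 0.965, -0.002], [0.965, -0.262, 0.0], [-0.0, -0.002, -1.0]] [-0.1  0.3 -3.6] 0.04912550158847417
red [([204, 214, 120, 68, 7456], [263.4, 247.3])]
((263.4429016113281, 247.38638305664062), (65.25507354736328, 119.03501892089844), 88.94881439208984) [[203.3000030517578, 215.89999389648438], [322.3999938964844, 213.6999969482422], [323.5, 278.8999938964844], [204.5, 281.1000061035156]]
yel [([198, 33, 125, 183, 19452], [261.2, 125.0])]
((261.07952880859375, 123.29483795166016), (181.4874267578125, 124.2750015258789), 88.93909454345703) [[197.3000030517578, 33.70000076293945], [321.5, 31.399999618530273], [324.8999938964844, 212.89999389648438], [200.60000610351562, 215.1999969482422]]
```

jog_arm:
  series: "0 0 0 0;0 0 0 0;0 0 0 0"
  gripper: 49.7

```text
clock: 4.35
tcp_pos: [0.5895, -0.2461, 0.2507]
eef_rot: [-2.495, -1.908, 0.001]
force: [-0.1, 0.3, -0.9]
finger_gap: 0.0498
```

```bash
python3 w.py w4
```

```text
4.4 [ 0.5894958  -0.24616608  0.25074949] [[0.262, 0.965, -0.001], [0.965, -0.262, 0.0], [-0.0, -0.001, -1.0]] [-0.2  0.1 -2.7] 0.04976031044490845
red [([206, 215, 117, 59, 6580], [263.6, 243.9])]
((263.9999694824219, 244.0), (57.99999237060547, 115.99998474121094), 90.0) [[206.0, 215.0], [322.0, 215.0], [322.0, 273.0], [206.0, 273.0]]
yel [([213, 79, 102, 135, 11926], [263.4, 149.5])]
((263.5, 146.0), (134.0, 101.0), 90.0) [[213.0, 79.0], [314.0, 79.0], [314.0, 213.0], [213.0, 213.0]]
```

Slackening to 49.7 mm lets it pivot in the pads without dropping. Next I'll raise slowly so the foot swings under.

jog_arm:
  series: "0 0 -5 0;0 0 -5 0;0 0 -5 0;0 0 -5 0;0 0 -5 0;0 0 -5 0;0 0 -5 0;0 0 -5 0;0 0 -5 0;0 0 0 0;0 0 0 0;0 0 0 0"

```text
clock: 5.4
tcp_pos: [0.5904, -0.2463, 0.2972]
eef_rot: [2.493, 1.907, 0.003]
force: [0.0, -0.1, 1.9]
finger_gap: 0.0498
```

```bash
python3 w.py w5;python3 - <<'E'
from h import *
s=cam('side');save(s,'s5',(180,110,300,200),6)
E
```

```text
5.45 [ 0.5904203  -0.24631917  0.29713203] [[0.262, 0.965, 0.003], [0.965, -0.262, -0.001], [-0.0, 0.003, -1.0]] [ 1.  -0.1  3.3] 0.04932623197175124
red [([207, 221, 114, 83, 8741], [263.6, 261.9])]
((263.5, 262.0), (112.99998474121094, 81.99998474121094), -0.0) [[207.0, 303.0], [207.0, 221.0], [320.0, 221.0], [320.0, 303.0]]
yel [([220, 164, 88, 56, 3829], [263.4, 193.3])]
((263.5, 191.5), (55.0, 87.0), 90.0) [[220.0, 164.0], [307.0, 164.0], [307.0, 219.0], [220.0, 219.0]]
```

View pics/s5.png

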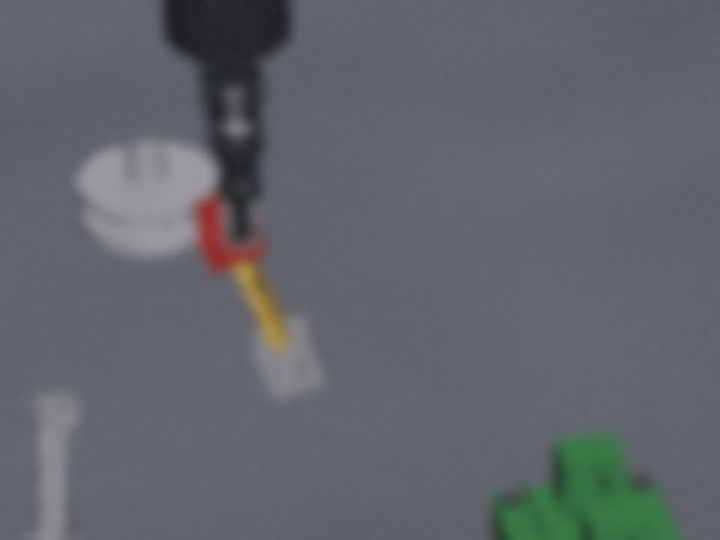

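The leaf now hangs about 25° off upright, foot down, with yellow at (262,305) and the knuckle at (290,360) in the crop. I'll raise a bit more to let it finish swinging.

jog_arm:
  series: "0 0 -5 0;0 0 -5 0;0 0 -5 0;0 0 0 0;0 0 0 0;0 0 0 0"
  gripper: 49.8

```text
clock: 6.0
tcp_pos: [0.5895, -0.2461, 0.3102]
eef_rot: [-2.495, -1.907, 0.001]
force: [0.1, 0.1, -3.9]
finger_gap: 0.0498
```

```bash
python3 w.py w6
```

```text
6.05 [ 0.58949519 -0.24610117  0.31015391] [[0.262, 0.965, -0.001], [0.965, -0.262, 0.0], [0.0, -0.001, -1.0]] [ 0.1 -0.4 -4.8] 0.04974091982358024
red [([208, 222, 113, 85, 8827], [263.7, 263.4])]
((264.0, 264.0), (84.0, 112.0), 90.0) [[208.0, 222.0], [320.0, 222.0], [320.0, 306.0], [208.0, 306.0]]
yel [([221, 172, 86, 49, 3278], [263.4, 197.3])]
((263.5, 196.0), (48.0, 85.0), 90.0) [[221.0, 172.0], [306.0, 172.0], [306.0, 220.0], [221.0, 220.0]]
```

```bash
cat > tilt.py <<'E'
from h import *
import sys
c=np.load('pics/%s.npy'%sys.argv[1],allow_pickle=True).item()
X=np.array(c['T_tool_cam'])
for nm,lo,hi in(('red',(0,150,60),(8,255,255)),('yel',(20,120,80),(33,255,255))):
    m,b=blob(c,lo,hi,150);
    ys=np.where((m>0).sum(1)>8)[0]
    for y in range(ys[0],ys[-1]+1,max(1,(ys[-1]-ys[0])//6)):
        x=np.where(m[y])[0];uv=np.float64([[x[0],y],[x[-1]+1,y]])
        p=cv2.undistortPoints(uv.reshape(-1,1,2),c['K'],np.array([c['k1'],0,0,0,0.]))[:,0]
        d=.05/(p[1,0]-p[0,0]);P=X[:3,:3]@np.r_[p.mean(0)*d,d]+X[:3,3]
        print(nm,y,x[0],x[-1],(P*1000).round(1))
print('TCPz',c['X'][2,3])
E
python3 tilt.py w6
```

```text
red 222 217 309 [  0.8  -8.  192.6]
red 235 213 314 [  1.1  -8.  176.4]
red 248 209 318 [  1.   -7.4 163.9]
red 261 209 319 [  1.3  -2.5 160.8]
red 274 210 317 [  1.    5.3 162.5]
red 287 213 314 [  1.1  16.1 168.2]
red 300 215 312 [  1.1  26.2 171.6]
yel 172 246 281 [  1.6  34.3 470.1]
yel 197 225 302 [  1.2 -10.1 228.7]Traceback (most recent call last):
  File "tilt.py", line 9, in <module>
    x=np.where(m[y])[0];uv=np.float64([[x[0],y],[x[-1]+1,y]])
                                        ~^^^
IndexError: index 0 is out of bounds for axis 0 with size 0
```

Tilt is about 17° and the lowest foot corner is 8 mm above the bench. I'll set that corner down and drag the grip back over it.

jog_arm:
  series: "0 0 4 0;0 0 4 0;0 0 1 0;0 0 0 0;0 -4 0 0;0 -4 0 0;0 -4 0 0;0 -4 0 0;0 -4 0 0;0 -4 0 0;0 -4 0.5 0;0 -4 0.5 0;0 -4 0.5 0;0 -4 0.5 0;0 0 0 0;0 0 0 0"
  gripper: 49.7

```text
clock: 7.38
tcp_pos: [0.551, -0.2357, 0.2998]
eef_rot: [2.495, 1.908, 0.0]
force: [-0.2, -0.0, -3.4]
finger_gap: 0.0498
```

```bash
python3 w.py w7; python3 tilt.py w7 2>/dev/null
```

```text
7.4333 [ 0.5512252  -0.23570181  0.29986494] [[0.262, 0.965, 0.001], [0.965, -0.262, -0.0], [-0.0, 0.001, -1.0]] [-0.2 -0.5 -4.4] 0.04972974944043839
red [([208, 223, 113, 85, 8845], [263.6, 264.5])]
((264.0, 265.0), (84.0, 112.0), 90.0) [[208.0, 223.0], [320.0, 223.0], [320.0, 307.0], [208.0, 307.0]]
yel [([221, 175, 85, 47, 3095], [263.4, 199.2])]
((263.0, 197.99998474121094), (83.99998474121094, 45.99999237060547), -0.0) [[221.0, 221.0], [221.0, 175.0], [305.0, 175.0], [305.0, 221.0]]
red 223 217 310 [  1.1  -8.3 190.8]
red 237 213 314 [  1.1  -7.1 176. ]
red 251 209 319 [  1.3  -6.8 162.2]
red 265 209 319 [  1.3  -0.8 160.2]
red 279 211 317 [  1.3   8.2 163. ]
red 293 213 313 [  0.8  19.8 168.5]
red 307 220 290 [ -4.8  69.9 223.5]
yel 175 247 279 [  1.   48.8 508.7]
yel 182 230 297 [  1.2 -10.8 261.2]
yel 189 227 299 [  0.8 -10.8 243.9]
yel 196 226 301 [  1.2  -9.  234.1]
yel 203 225 302 [  1.2  -6.4 227.6]
yel 210 223 304 [  1.1  -5.8 216.6]
yel 217 222 305 [  1.1  -3.5 210.9]
TCPz 0.26891595121106693
```

Tilt is barely changed and the foot isn't touching yet. I'll go lower.

jog_arm:
  series: "0 0 2 0;0 0 2 0;0 0 0 0;0 0 0 0"

```text
clock: 7.77
tcp_pos: [0.5524, -0.2361, 0.2982]
eef_rot: [2.491, 1.907, 0.004]
force: [-0.2, 0.0, 6.0]
finger_gap: 0.0496
```

jog_arm:
  series: "0 0 2 0;0 0 2 0;0 0 0 0;0 0 0 0"

```text
clock: 8.1
tcp_pos: [0.5534, -0.2364, 0.2962]
eef_rot: [2.486, 1.905, 0.009]
force: [0.6, 0.0, 10.4]
finger_gap: 0.0498
```

jog_arm:
  series: "0 0 2 0;0 0 2 0;0 0 0 0;0 0 0 0"

```text
clock: 8.43
tcp_pos: [0.554, -0.2364, 0.2931]
eef_rot: [2.484, 1.904, 0.011]
force: [1.8, 0.3, 12.7]
finger_gap: 0.05
```

jog_arm:
  series: "0 -4 0 0;0 -4 0 0;0 -4 0 0;0 -4 0 0;0 -4 0 0;0 -4 0 0;0 -4 0 0;0 -4 0 0;0 0 0 0;0 0 0 0"

```text
clock: 9.27
tcp_pos: [0.5206, -0.2274, 0.2884]
eef_rot: [2.494, 1.908, 0.001]
force: [-0.1, 0.2, 5.9]
finger_gap: 0.0497
```

```bash
python3 w.py w8; python3 tilt.py w8 2>/dev/null
```

```text
9.3167 [ 0.52069852 -0.22736934  0.28843475] [[0.262, 0.965, 0.001], [0.965, -0.262, -0.001], [-0.0, 0.002, -1.0]] [-0.3  0.2  5.7] 0.04962536202725581
red [([205, 236, 118, 92, 10040], [263.7, 281.7])]
((263.5, 281.5), (91.0, 117.0), 90.0) [[205.0, 236.0], [322.0, 236.0], [322.0, 327.0], [205.0, 327.0]]
yel [([223, 209, 82, 27, 1794], [263.4, 223.1])]
((263.5, 222.0), (26.0, 81.0), 90.0) [[223.0, 209.0], [304.0, 209.0], [304.0, 235.0], [223.0, 235.0]]
red 236 222 305 [  1.1   7.2 207.4]
red 251 209 319 [  1.3  -6.8 162.2]
red 266 206 322 [  1.2  -4.3 153.4]
red 281 206 321 [  1.    2.5 152.4]
red 296 208 320 [  1.2  10.8 153.4]
red 311 210 317 [  1.   21.4 156.8]
red 326 212 315 [  1.   32.  159.2]
yel 209 246 280 [  0.9  87.9 466.9]
yel 213 245 282 [  1.6  80.  430.8]
yel 217 228 299 [  1.2   8.7 241. ]
yel 221 227 300 [  1.2   8.9 234.5]
yel 225 226 301 [  1.2   9.2 228.3]
yel 229 224 302 [  0.8   8.3 220. ]
yel 233 223 303 [  0.8   8.6 214.6]
TCPz 0.2574520509976856
```

```bash
python3 - <<'E'
from h import *
s=cam('side');save(s,'s8',(190,110,290,200),6)
E
```

```text
(no output)
```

View pics/s8.png

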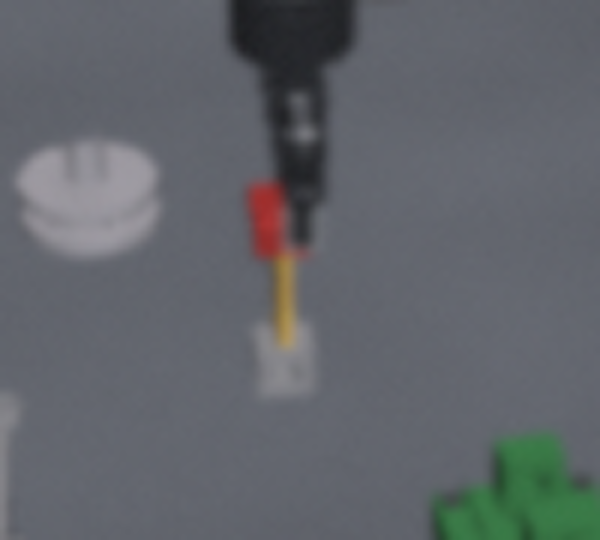

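The leaf stands practically upright, with bar, plate and knuckle all in a vertical line near column 285 of the crop. I'll release it and back off upward.

jog_arm:
  series: "0 0 0 0;0 0 0 0;0 0 0 0;0 0 0 0"
  gripper: 52

```text
clock: 9.7
tcp_pos: [0.52, -0.2273, 0.2869]
eef_rot: [-2.495, -1.907, 0.002]
force: [-0.6, -0.1, 0.1]
finger_gap: 0.052
```

jog_arm:
  series: "0 0 0 0;0 0 0 0;0 0 0 0;0 0 0 0;0 0 0 0;0 0 0 0;0 0 -10 0;0 0 -30 0;0 0 -40 0;0 0 -40 0;0 0 0 0;0 0 0 0"
  gripper: 80

```text
clock: 10.7
tcp_pos: [0.5204, -0.2273, 0.4118]
eef_rot: [2.491, 1.905, 0.009]
force: [-0.6, 0.2, -0.7]
finger_gap: 0.0798
```

```bash
python3 w.py w9; python3 tilt.py w9 2>/dev/null
```

```text
10.75 [ 0.51991405 -0.22719524  0.40929609] [[0.262, 0.965, 0.003], [0.965, -0.262, 0.0], [0.001, 0.003, -1.0]] [ 0.5  0.5 -1.1] 0.08019035606923226
red [([233, 173, 62, 48, 2883], [263.3, 196.6])]
((263.5, 196.5), (47.0, 61.0), 90.0) [[233.0, 173.0], [294.0, 173.0], [294.0, 220.0], [233.0, 220.0]]
yel [([240, 167, 47, 5, 164], [263.1, 169.4])]
((263.0, 169.0), (4.0, 46.0), 90.0) [[240.0, 167.0], [286.0, 167.0], [286.0, 171.0], [240.0, 171.0]]
red 173 237 288 [  0.4   1.1 334.6]
red 180 233 293 [  0.9  -4.9 288.1]
red 187 233 293 [  0.9   0.6 286.4]
red 194 233 293 [  0.9   6.1 284.7]
red 201 233 293 [  0.9  11.6 282.9]
red 208 233 293 [  0.9  17.  281.2]
red 215 234 293 [  1.3  24.1 283.6]
yel 167 252 274 [  1.   86.6 721.7]
```

View pics/w9.png

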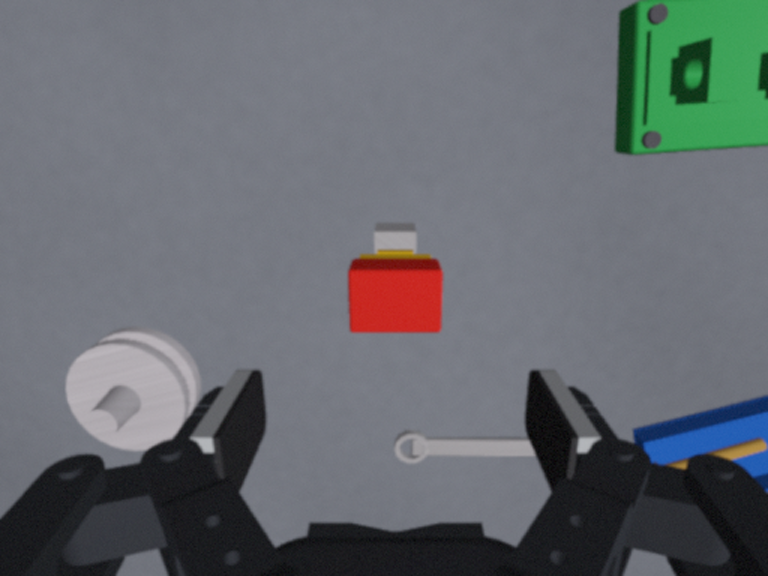

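The leaf is standing free: its red top face spans rows 262–331 and columns 349–440 in the 1.5x view, with only slivers of plate and knuckle showing. Next I'll locate the bar's top centre.

```bash
python3 - <<'E'
from h import *
c=np.load('pics/w9.npy',allow_pickle=True).item();o=env.get_obs()
M=R.from_rotvec(o['eef_rot']).as_matrix()
P=onz(c,[(233,179),(294,179),(233,221),(294,221)],.136);print(P.round(4),P.mean(0),'tool',((P.mean(0)-o['tcp_pos'])@M*1000).round(1),np.linalg.norm(P[0]-P[2]),np.linalg.norm(P[0]-P[1]))
s=cam('side');m,b=blob(s,(0,150,60),(8,255,255));print(b,proj(s,[P.mean(0)-[0,0,.013]]),tri(s,min(b,key=lambda q:abs(q[1][0]-240)+abs(q[1][1]-140))[1],c,(263.5,200)))
E
```

```text
[[ 0.5077 -0.2474  0.136 ]
 [ 0.5202 -0.2016  0.136 ]
 [ 0.5417 -0.2577  0.136 ]
 [ 0.5547 -0.2099  0.136 ]] [ 0.5311038  -0.22915621  0.136     ] tool [  0.8  10.5 273.3] 0.03549536057791619 0.04754960140786125
[([136, 72, 23, 9, 116], [146.3, 75.4]), ([232, 141, 9, 12, 87], [236.2, 146.3]), ([119, 174, 36, 42, 861], [135.4, 195.1]), ([322, 288, 10, 11, 84], [326.4, 292.7])] [[236.35480285 146.47963497]] (array([ 0.53315903, -0.22928361,  0.12481013]), np.float64(0.0021750639820442164))
```

The size is 35.5 × 47.5 mm and two-view height is 0.125 m (expected 0.123), so the leaf is standing. Now I'll grasp the bar from above.

jog_arm:
  series: "0.8 10.5 0 0;0 0 40 0;0 0 40 0;0 0 30 0;0 0 15 0;0 0 6 0;0 0 0 0;0 0 0 0"

```text
clock: 11.47
tcp_pos: [0.5313, -0.2294, 0.2767]
eef_rot: [2.495, 1.909, -0.001]
force: [-0.3, -1.1, 0.2]
finger_gap: 0.0802
```

jog_arm:
  series: "0 0 0 0;0 0 0 0;0 0 0 0;0 0 0 0;0 0 0 0;0 0 0 0;0 0 0 0;0 0 0 0"
  gripper: 46

```text
clock: 12.13
tcp_pos: [0.5312, -0.2295, 0.2784]
eef_rot: [2.493, 1.907, 0.003]
force: [0.6, 0.2, 6.3]
finger_gap: 0.0492
```

```bash
python3 - <<'E'
from h import *
o=env.get_obs();print(o['tcp_pos'],o['force'],o['finger_gap'])
E
python3 w.py w10|tail -n 5; python3 tilt.py w10 2>/dev/null
```

```text
[ 0.53119743 -0.2294505   0.27844056] [0.58150595 0.1512687  6.30837206] 0.04917813076897184
12.1833 [ 0.5312095  -0.22946032  0.27844231] [[0.262, 0.965, 0.003], [0.965, -0.262, -0.001], [-0.0, 0.004, -1.0]] [ 0.1 -0.4  6. ] 0.04899250907331241
red [([200, 225, 128, 100, 11968], [263.6, 275.3])]
((263.5, 274.5), (99.0, 127.0), 90.0) [[200.0, 225.0], [327.0, 225.0], [327.0, 324.0], [200.0, 324.0]]
yel [([220, 199, 86, 26, 1818], [262.7, 213.0])]
((262.5, 211.5), (25.0, 85.0), 90.0) [[220.0, 199.0], [305.0, 199.0], [305.0, 224.0], [220.0, 224.0]]
red 225 233 293 [  0.9  30.3 276.9]
red 241 205 322 [  1.  -14.9 155.8]
red 257 200 327 [  1.  -13.8 144. ]
red 273 201 326 [  1.   -6.8 143.7]
red 289 202 325 [  1.    0.4 143.5]
red 305 203 324 [  1.    7.9 143.1]
red 321 206 321 [  1.   18.7 146.6]
yel 199 245 280 [2.00e-01 7.01e+01 4.59e+02]
yel 203 244 281 [3.000e-01 6.740e+01 4.348e+02]
yel 207 225 300 [  0.5  -2.1 231.9]
yel 211 224 301 [  0.5  -1.6 226. ]
yel 215 223 303 [  0.8  -2.  218. ]
yel 219 222 304 [  0.8  -1.5 212.7]
yel 223 220 305 [  0.5  -1.9 205.7]
TCPz 0.24730031781085227
```

Gripped, with the bar central (offset under 2 mm). Now I'll lift, carry it to just beyond the cream jamb and square the yaw there.

jog_arm:
  series: "0 0 -10 0;0 0 -30 0;0 0 -40 0;0 0 -40 0;0 0 -22 0;10 -4 0 0;25 -4 0 0;35 -4 0 0;35 -4 0 0;35 -4 0 0;35 -4 0 0;35 -4 0 0;35 -4 0 0;35 -4 0 0;35 -4 0 0;35 -4 0 0;35 -5 0 0;25 -5 0 0;14 -5 0 0;5 -2 0 0"

```text
clock: 13.85
tcp_pos: [0.5832, 0.2031, 0.416]
eef_rot: [-2.492, -1.91, 0.008]
force: [-0.5, -0.5, -4.2]
finger_gap: 0.0493
```

jog_arm:
  series: "0 0 0 -4;0 0 0 -6;0 0 0 -6;0 0 0 -3;0 0 0 0;0 0 0 0;0 0 0 0"

```text
clock: 14.43
tcp_pos: [0.5839, 0.2001, 0.4182]
eef_rot: [-2.148, -2.291, 0.002]
force: [0.1, 0.2, -4.5]
finger_gap: 0.0491
```

```bash
python3 w.py w11; python3 tilt.py w11 2>/dev/null
```

```text
14.4833 [0.58397385 0.20016287 0.41834963] [[-0.065, 0.998, -0.001], [0.998, 0.065, -0.0], [-0.0, -0.001, -1.0]] [-0.6  0.2 -3.1] 0.04916409122549683
red [([200, 225, 128, 100, 11854], [263.5, 275.5]), ([0, 328, 36, 46, 977], [13.4, 345.7])]
((263.5, 274.5), (99.0, 127.0), 90.0) [[200.0, 225.0], [327.0, 225.0], [327.0, 324.0], [200.0, 324.0]]
yel [([220, 199, 86, 26, 1816], [262.6, 213.0])]
((262.5, 211.5), (25.0, 85.0), 90.0) [[220.0, 199.0], [305.0, 199.0], [305.0, 224.0], [220.0, 224.0]]
red 225 233 293 [  0.8  30.5 276.9]
red 248 202 325 [  1.  -15.  148.8]
red 271 201 326 [  1.   -7.3 144. ]
red 294 204 324 [  1.2   4.5 145.6]
red 317 205 321 [  0.8  16.5 146.2]
red 340 0 33 [-336.4  245.9  375.4]
red 363 0 12 [-909.9  833.7  891.1]
yel 199 245 280 [1.00e-01 7.03e+01 4.59e+02]
yel 216 222 303 [  0.5  -2.1 215.5]
```

View pics/w11.png

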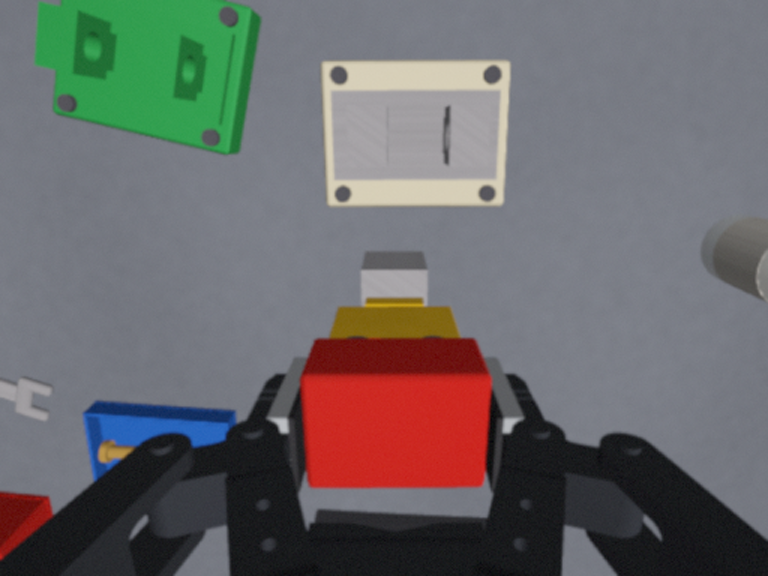

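The cream jamb shows upright, with bolts near (339,75), (492,75), (487,193) and (343,193) in the 1.5x view. The leaf's knuckle top edge is at row 268, columns 361–428. Next I'll refine these.

```bash
cat > jm.py <<'E'
from h import *
import sys
from scipy.spatial.transform import Rotation as R
c=np.load('pics/%s.npy'%sys.argv[1],allow_pickle=True).item()
X=c['X']@np.linalg.inv(np.array(c['T_tool_cam']));M=X[:3,:3];t=X[:3,3]
hsv=cv2.cvtColor(np.ascontiguousarray(c['color']),cv2.COLOR_RGB2HSV)
m=cv2.inRange(hsv,(15,25,150),(32,110,255))
cs=max(cv2.findContours(m,0,2)[0],key=cv2.contourArea)
hull=cv2.convexHull(cs);q=cv2.approxPolyDP(hull,6,True)[:,0];print('cream quad',q.tolist())
fill=np.zeros_like(m);cv2.fillConvexPoly(fill,hull,255)
g=cv2.cvtColor(np.ascontiguousarray(c['color']),cv2.COLOR_RGB2GRAY)
n,l,s,ce=cv2.connectedComponentsWithStats(((g<105)&(fill>0)).astype(np.uint8))
B=[]
for i in range(1,n):
    if s[i,4]>25 and s[i,2]<25 and s[i,3]<25 and max(s[i,2],s[i,3])<1.6*min(s[i,2],s[i,3]): B.append(ce[i])
B=np.array(B);print('bolts',B.round(1).tolist())
P=onz(c,B,.03);print(P.round(4).tolist());mu=P.mean(0)
print('centre world',mu.round(4),'tool mm',((mu-t)@M*1000).round(1))
cp=onz(c,q+.5,.03);print('quad centre',cp.mean(0).round(4),cp.round(4).tolist())
r=cv2.minAreaRect(np.float32(P[:,:2]*1000));print(r)
print('tcp',t.round(4),'head x',np.degrees(np.arctan2(M[1,0],M[0,0])))
E
python3 jm.py w11
python3 - <<'E'
from h import *
c=np.load('pics/w11.npy',allow_pickle=True).item();X=c['X']@np.linalg.inv(np.array(c['T_tool_cam']));M=X[:3,:3];t=X[:3,3]
for z in(242,):
    print('knuckle',((onz(c,[(240.7,178.5),(285.3,178.5)],t[2]-z/1000)-t)@M*1000).round(1))
g=cv2.cvtColor(np.ascontiguousarray(c['color']),cv2.COLOR_RGB2GRAY);print(g[162:205,262].tolist());print(g[185,232:295].tolist());print(g[90,220:340].tolist())
E
```

```text
cream quad [[339, 41], [333, 136], [218, 136], [215, 41]]
bolts [[225.5, 49.6], [327.6, 49.3], [228.1, 129.0], [324.2, 128.5]]
[[0.4708, 0.1545, 0.03], [0.4637, 0.2587, 0.03], [0.5515, 0.16, 0.03], [0.5442, 0.2644, 0.03]]
centre world [0.5076 0.2094 0.03  ] tool mm [ 14.4 -75.  388.3]
quad centre [0.5079 0.2099 0.03  ] [[0.4554, 0.27, 0.03], [0.5522, 0.2756, 0.03], [0.5603, 0.1498, 0.03], [0.4637, 0.1441, 0.03]]
((507.5150146484375, 209.38673400878906), (80.81500244140625, 104.65196990966797), 3.9821550846099854)
tcp [0.5839 0.2001 0.4182] head x 93.68365737496501
knuckle [[-14.5 -18.5 242. ]
 [ 15.5 -18.5 242. ]]
[126, 125, 124, 126, 122, 111, 100, 94, 92, 94, 92, 93, 94, 93, 93, 96, 95, 115, 154, 164, 167, 168, 168, 168, 168, 167, 167, 167, 166, 166, 166, 167, 168, 169, 166, 159, 133, 108, 100, 105, 131, 151, 125]
[127, 128, 125, 127, 126, 126, 127, 129, 141, 160, 165, 166, 167, 168, 169, 168, 168, 166, 167, 166, 166, 166, 166, 166, 167, 168, 167, 167, 169, 168, 168, 169, 170, 168, 167, 166, 165, 166, 167, 166, 167, 168, 167, 168, 167, 167, 167, 166, 166, 166, 167, 166, 157, 138, 129, 126, 126, 126, 127, 126, 126, 128, 126]
[203, 188, 169, 162, 161, 161, 161, 162, 162, 161, 161, 163, 166, 164, 165, 164, 165, 165, 165, 166, 165, 164, 163, 162, 163, 162, 162, 163, 162, 163, 164, 166, 166, 165, 165, 163, 163, 160, 157, 159, 160, 160, 161, 159, 159, 159, 160, 160, 158, 160, 159, 159, 160, 158, 159, 160, 160, 161, 160, 160, 160, 159, 159, 160, 160, 160, 160, 161, 159, 159, 159, 158, 160, 157, 148, 122, 106, 122, 133, 137, 153, 163, 164, 164, 165, 166, 166, 165, 165, 164, 164, 163, 162, 161, 161, 160, 162, 162, 165, 164, 166, 163, 163, 162, 163, 162, 161, 162, 162, 161, 161, 169, 187, 201, 205, 205, 202, 175, 143, 127]
```

The bolt pattern measures 80.8 × 104.7 mm and yaw matches to 0.3°. The needed shift is x +14, y −74.5 mm. I'll move above the jamb, then recheck from this second viewpoint.

jog_arm:
  series: "4 -20 0 0;6 -34.5 0 0;4 -20 0 0;0 0 20 0;0 0 20 0;0 0 5 0;0 0 0 0;0 0 0 0;0 0 0 0"

```text
clock: 15.23
tcp_pos: [0.5096, 0.2099, 0.3749]
eef_rot: [2.146, 2.293, 0.003]
force: [-0.8, 0.2, -3.5]
finger_gap: 0.0491
```

```bash
python3 w.py w12|head -1; python3 jm.py w12
```

```text
15.2833 [0.50949895 0.20987974 0.37497949] [[-0.066, 0.998, 0.002], [0.998, 0.066, 0.001], [0.001, 0.002, -1.0]] [ 0.3  0.  -3.4] 0.048926715130666064
cream quad [[329, 117], [324, 211], [201, 211], [196, 116]]
bolts [[207.0, 126.0], [316.7, 125.5], [211.2, 205.4], [313.3, 205.1]]
[[0.4715, 0.1545, 0.03], [0.4642, 0.2589, 0.03], [0.5519, 0.16, 0.03], [0.5448, 0.2645, 0.03]]
centre world [0.5081 0.2095 0.03  ] tool mm [ -0.6  -2.2 344.9]
quad centre [0.5074 0.2104 0.03  ] [[0.4559, 0.2702, 0.03], [0.551, 0.2769, 0.03], [0.5593, 0.1501, 0.03], [0.4632, 0.1444, 0.03]]
((508.08135986328125, 209.48995971679688), (80.74063110351562, 104.76174926757812), 3.9131968021392822)
tcp [0.5096 0.2099 0.3749] head x 93.78811270991473
```

View pics/w12.png

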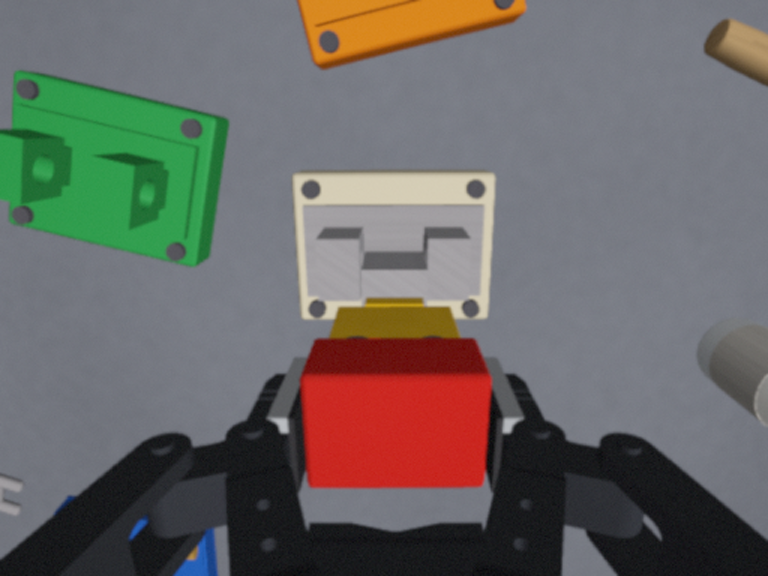

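```bash
python3 - <<'E'
from h import *
c=np.load('pics/w12.npy',allow_pickle=True).item();X=c['X']@np.linalg.inv(np.array(c['T_tool_cam']));M=X[:3,:3];t=X[:3,3]
g=cv2.GaussianBlur(cv2.cvtColor(np.ascontiguousarray(c['color']),cv2.COLOR_RGB2GRAY),(3,3),0)
def pr(n,a): print(n,a.tolist())
pr('col225 145-175',g[145:175,228]);pr('col297',g[145:175,299]);pr('col262 150-200',g[150:205,262])
pr('row163 200-330',g[163,200:330]);pr('row174 205-320',g[174,205:320]);pr('row190',g[190,205:325])
E
```

```text
col225 145-175 [160, 160, 159, 159, 157, 149, 130, 108, 94, 89, 89, 89, 92, 104, 128, 150, 160, 161, 161, 160, 160, 161, 162, 163, 164, 164, 164, 164, 163, 162]
col297 [160, 160, 158, 157, 156, 146, 124, 103, 92, 89, 89, 90, 93, 109, 134, 152, 159, 161, 161, 162, 162, 163, 164, 164, 164, 163, 163, 163, 163, 164]
col262 150-200 [158, 159, 158, 158, 158, 159, 160, 160, 160, 158, 157, 157, 157, 157, 156, 154, 147, 130, 109, 97, 93, 92, 92, 92, 92, 92, 93, 93, 98, 118, 145, 160, 164, 166, 167, 167, 166, 165, 165, 165, 165, 165, 165, 165, 166, 167, 164, 153, 131, 110, 101, 108, 127, 137, 124]
row163 200-330 [202, 201, 192, 176, 163, 159, 159, 159, 159, 160, 161, 162, 162, 163, 163, 164, 164, 164, 164, 164, 164, 163, 162, 162, 161, 161, 161, 161, 161, 162, 162, 162, 162, 162, 162, 162, 162, 160, 155, 145, 134, 132, 140, 150, 156, 157, 157, 157, 157, 157, 157, 157, 157, 157, 157, 157, 157, 157, 157, 157, 157, 157, 157, 157, 157, 157, 157, 156, 156, 157, 157, 156, 156, 157, 157, 157, 157, 157, 156, 156, 151, 134, 105, 88, 100, 129, 152, 161, 162, 163, 163, 164, 164, 164, 163, 163, 163, 163, 
[... 618 characters left out ...]
2, 162, 162, 163, 163, 163, 164, 164, 164, 164, 163, 162, 161, 159, 159, 159, 159, 159, 162]
row190 [172, 162, 160, 160, 160, 161, 162, 162, 163, 163, 162, 162, 161, 160, 160, 160, 161, 161, 162, 162, 163, 163, 164, 164, 164, 164, 163, 163, 163, 164, 164, 164, 163, 161, 157, 156, 160, 164, 164, 164, 163, 162, 162, 162, 163, 163, 164, 165, 166, 166, 166, 166, 165, 165, 164, 164, 164, 165, 165, 165, 165, 166, 166, 166, 166, 166, 166, 166, 165, 164, 164, 164, 164, 165, 165, 166, 166, 166, 165, 165, 164, 164, 163, 163, 162, 161, 161, 161, 160, 160, 161, 162, 163, 163, 163, 164, 164, 164, 164, 163, 164, 164, 164, 164, 164, 163, 162, 161, 160, 160, 160, 159, 160, 163, 170, 184, 197, 203, 203, 199]
```

```bash
python3 - <<'E'
from h import *
c=np.load('pics/w12.npy',allow_pickle=True).item();X=c['X']@np.linalg.inv(np.array(c['T_tool_cam']));M=X[:3,:3];t=X[:3,3]
f=lambda uv,z:((onz(c,uv,z)-t)@M*1000).round(1).tolist()
print('fixed near edge + inner edges, z=.08',f([(228,158.8),(299,158.6),(240,163),(285.3,163)],.08))
print('leaf near edge',f([(240.7,179.1),(285.2,179.1)],t[2]-.2424))
E
```

```text
fixed near edge + inner edges, z=.08 [[-28.5, -20.9, 294.9], [30.1, -21.0, 294.9], [-18.6, -17.4, 294.9], [18.9, -17.3, 294.9]]
leaf near edge [[-14.5, -18.0, 242.3], [15.4, -18.0, 242.4]]
```

The fixed-knuckle gap measures 37.5 mm and is centred. The leaf needs about −2.7 mm in tool y, then 52.5 mm down.

jog_arm:
  series: "-0.5 -2.7 0 0;0 0 8 0;0 0 8 0;0 0 8 0;0 0 6 0;0 0 5 0;0 0 0 0;0 0 0 0"

```text
clock: 15.95
tcp_pos: [0.5063, 0.2091, 0.3382]
eef_rot: [2.146, 2.294, -0.002]
force: [0.6, -0.1, -3.2]
finger_gap: 0.0489
```

jog_arm:
  series: "0 0 4 0;0 0 4 0;0 0 4 0;0 0 3 0;0 0 2 0;0 0 0 0;0 0 0 0;0 0 0 0;0 0 0 0"

```text
clock: 16.7
tcp_pos: [0.5063, 0.2091, 0.322]
eef_rot: [2.146, 2.294, 0.001]
force: [0.4, 0.1, -3.1]
finger_gap: 0.0491
```

```bash
python3 w.py w13; python3 jm.py w13; python3 - <<'E'
from h import *
o=env.get_obs();print(o['tcp_pos'],o['force'],o['moment'])
s=cam('side');t=cam('top');np.save('pics/side13.npy',s,allow_pickle=True)
w=np.load('pics/w13.npy',allow_pickle=True).item()
a=w['color'][90:240,170:355,::-1];a=cv2.resize(a,None,fx=4,fy=4,interpolation=cv2.INTER_CUBIC)
cv2.imwrite('pics/w13c.png',a);save(s,'s13',(255,175,345,265),6)
E
```

```text
16.75 [0.50627423 0.2091373  0.32194717] [[-0.066, 0.998, 0.0], [0.998, 0.066, 0.0], [0.0, 0.0, -1.0]] [-0.2  0.6 -4.2] 0.049065206725244406
red [([200, 225, 128, 100, 11837], [263.4, 275.5])]
((263.5, 274.5), (99.0, 127.0), 90.0) [[200.0, 225.0], [327.0, 225.0], [327.0, 324.0], [200.0, 324.0]]
yel [([220, 199, 86, 26, 1803], [262.5, 213.0])]
((262.5, 211.5), (25.0, 85.0), 90.0) [[220.0, 199.0], [305.0, 199.0], [305.0, 224.0], [220.0, 224.0]]
cream quad [[342, 126], [334, 237], [191, 237], [184, 126]]
bolts [[327.9, 137.7], [197.2, 138.1]]
[[0.4643, 0.259, 0.03], [0.4715, 0.1544, 0.03]]
centre world [0.4679 0.2067 0.03  ] tool mm [ 1.000e-01 -3.860e+01  2.919e+02]
quad centre [0.5071 0.2098 0.03  ] [[0.4546, 0.2695, 0.03], [0.5513, 0.2758, 0.03], [0.5596, 0.1498, 0.03], [0.4629, 0.1442, 0.03]]
((467.907958984375, 206.70822143554688), (104.79933166503906, 0.0), 93.94405364990234)
tcp [0.5063 0.2091 0.322 ] head x 93.80635604628192
[0.50627423 0.2091373  0.32194717] [-0.18854042  0.55308    -4.20901834] [-0.02458828 -0.03053541  0.01127478]
```

View pics/w13c.png

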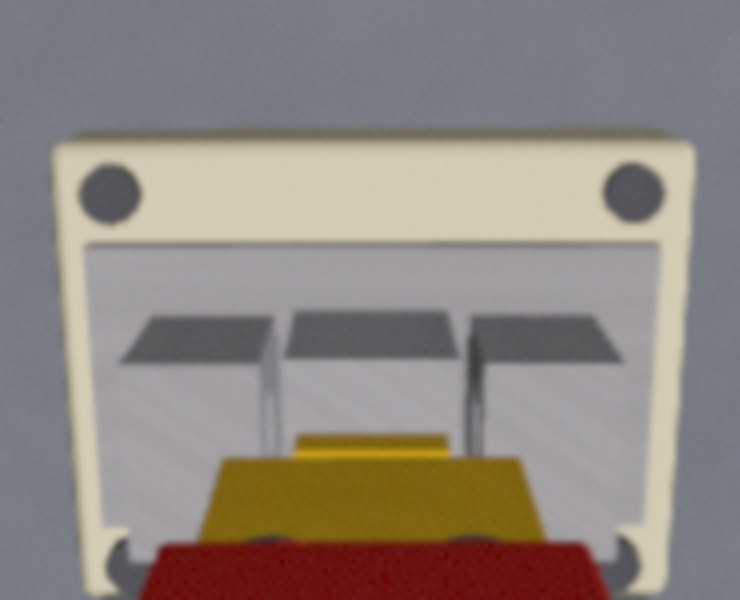

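View pics/s13.png

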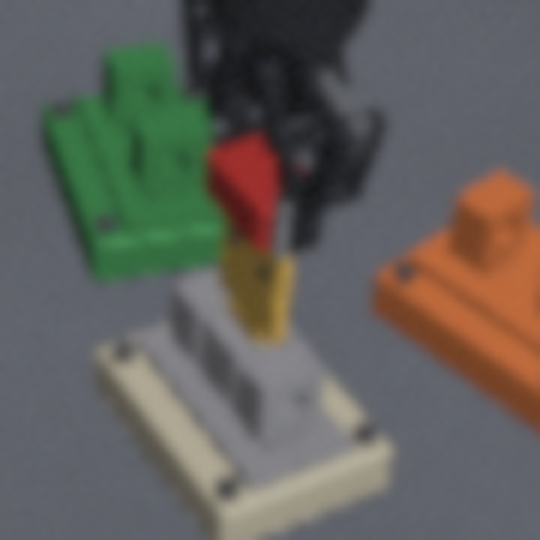

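In the last wrist crop the leaf knuckle sits midway between the fixed ones, with side gaps of 14 and 13 px at 4x. Its top edge is at row 358 against 362 for the fixed knuckles, which is about 0.7 mm. The side view shows all three knuckles in line. The wrist force is just the leaf's weight, so I'm handing in.

```bash
python3 -c "
from h import *
env.finish_job();o=env.get_obs();print(o['clock'],o['tcp_pos'],o['force'],o['finger_gap'])"
```

```text
the job is handed in; nothing more can be done
the job is handed in; nothing more can be done
```

The leaf is held between the jamb knuckles with its hole lined up to within about 1 mm by my measurements, and I handed the job in at about 16.9 s. The hand-in reports no verdict, and no reading could be taken after it.

**What I did:** I gripped the bar lightly so the leaf pivoted foot-down in the pads. I then set it upright on its foot on the bench and let go. After regrasping the bar from above, I carried it to the cream jamb and lowered its knuckle between the fixed ones.

**Checks before hand-in:**
- **Standing free:** with the gripper open and withdrawn, two views put the bar centre 0.125 m up, against 0.123 m expected.
- **Hole alignment:** the last wrist picture puts the hole about 0.7 mm off across the axis and about 0.3 mm along it. Yaw agrees to about 0.2°.
- **Height:** the tool stood at 0.3219 m against a target of 0.3224 m. That target comes from the tool height when the foot was on the bench.
- **Load:** the wrist force was about −4 N vertical with almost no sideways force or moment. That is roughly the leaf's weight (a few newtons), so it does not seem to lean on the block.
- **Grip:** the fingers stopped at 49 mm on the 50 mm bar.

**Disagreements and gaps:**
- Jamb-centre estimates from the bolts and from the knuckles differed by about 0.7 mm across the axis, so I used a value between them.
- My first attempt to drag the leaf upright did nothing because the foot was still a few millimetres above the bench; lowering further fixed it.
- I did not measure the bystanders at the end. The arm never worked close to any of them.

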